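# Hold an osteotome in the code reader's window

## Robot

A 7-joint arm with a two-finger parallel gripper is mounted at the origin on the work surface. World frame = base frame: x ahead of the robot, y to its left, z up, the work surface at z = 0. Lengths are in m, angles in degrees, forces in N, time in s.
With the tool pointing down it reaches from about 0.4 to 0.875 m from the base axis. Payload 6.5 kg.
Tool frame: the origin (TCP) lies midway between the tips of the shut fingers; the grasp point (between the pads) lies 19 mm behind it; z points along the fingers, y is the line along which they close (so a half turn about z gives the same grasp; the last joint's range is limited). The gripper opens to 88 mm and grips with 3 to 60 N. Pads are 18 mm wide; open, the fingers measure 123 mm over their backs; the gripper's body (75 mm by 187 mm) begins 45 mm behind the grasp point.
Start: joints at [-78.392, 30.733, -0.252, 88.115, 0.149, 61.152, -4.079], TCP at [0.173, 0.627, 0.239] pointing down, gripper open.
Joint ranges: [-154.64, 154.64], [-21.42, 123.67], [-72.66, 72.17], [13.99, 137.28], [-74.86, 254.86], [10.95, 109.41], [-158.01, 158.01]. Speed limits (degrees/s): [136.94, 136.94, 180, 180, 180, 180, 180].

## Interface

Orientations are given as a 3x3 rotation matrix whose columns are the frame's x, y, z axes.
In Python, from bench import robot gives the robot as it stands.
- The arm moves only by the tool step_arm, never from a script. Its arguments are lists of equal length, an entry for each row: "angular": the turn, a rotation vector about the tool's x, y, z in rad, a list of three; "offset": the shift along the tool's x, y, z in mm, a list of three; "gripper": the gripper command: -1 is fully open, 1 is shut, values between are in proportion. In form: {"angular": [[rx, ry, rz], ...], "offset": [[x, y, z], ...], "gripper": [gripper, ...]}. A call has 1 to 12 rows; each row shifts and turns the commanded pose from where the row before left it, along the tool's axes as they then stand; what a row does not reach is not made up. A row lasts 1/10 s, in which the tool goes at most 50 mm and 8.59 degrees, less where a joint would pass 70% of its speed; a pose out of reach is approached as far as the arm can. A call is refused whole if a number of a shift passes 50 or a number of a turn 0.15, either way. A call with a gripper value outside its range is refused whole. The fingers move at their own pace and stop on an object; "grip_force" is the grip in N (left out, the last holds). Time passes only in rows, so rows that do not move let the fingers close. It gives the time, the measured TCP pose, the force, the opening and the grip force at its end, in the units of the state.
- robot.get_obs(): the state, without advancing time (a new reading comes with each control period).
- robot.get_image(name): name is "side" or "top"; returns (picture, depth): 480x640x3 uint8, red, green, blue; 480x640 float32, m along the optical axis (not along the pixel's ray), 0 where there is no reading.
- robot.camera_info(name): a dict with "vfov" (degrees; the focal length in pixels is half the picture's height over the tangent of half this angle, whatever the lens; pixels are square), "cx", "cy" (the principal point, pixels), "rvec" (rotation vector, rad) and "tvec" (3), from world to camera coordinates, as OpenCV has them. Camera axes: x right, y down, z forward; pixel columns grow to the right and rows downward; lengths in m; the calibration is good to about 2 mm. A picture is of the moment at which its call begins. camera_info takes no time and is no camera call.
- robot.hand_in(): hands the job in; it is judged then, once.
Trained networks look in the newest picture that a camera, given by its name, has taken for a name from the list of things; names that differ only in an ending like _2 or _b are one class to them, and where a whole thing is asked for, a point or a joint stands for the part that bears it (a point fixed in the world has none). Each returns a list of dicts, best first, with "conf" (0 to 1); they miss things now and then, are a little off and sometimes report something else, mostly with a low value. They report only what shows in the picture. A call takes as long as a camera call. They do not tell look-alikes from the thing itself.
- robot.trace(query, camera): "pixels" (480x640 bool, what is visible of it).
- robot.pinpoint(query, camera): "point" ([x, y, z] in m, in world coordinates, good to about 4 mm: a listed point, or the origin of a listed thing).
The state is a dict: "clock": time; "joint_positions": joint angles; "joint_velocities": joint speeds; "effort": joint torques, N m; "eef_pos": TCP position; "tool_rot": TCP orientation; "force": force on the tool from outside, world axes, zero at the start; "torque": the same for the moment, N m; "opening": finger opening in m; "gripper_force": force on a finger pad.
Only numpy, scipy, OpenCV 4.12 (cv2) and the standard library are available. Lean on these libraries where they do the work, as an engineer would, in place of code of your own. Each camera call takes 0.05 s, during which the arm holds its last target. There are 200 camera calls.

## Task

Check in the wide osteotome at the code reader: first hang the set tag by its hole over the reader's peg, flat on the reader's top, and let go of it. Then take the osteotome with the wide blade from the rack, pass its blade down through the slot in the reader's top and finish while still gripping it there, upright and still, with about 40 mm of the blade inside and its collar clear of the reader. Leave the narrow osteotome in the rack.

Things in the scene. Friction and masses are not known exactly. Their poses are not given: they have to be found in the camera images.
- reader: Fixed code reader, a white box with a bare metal top, 110 (its x) x 200 (its y) x 75 mm high; the origin is the centre of its underside, z up. In the flat top are a narrow slot and an upright peg, 100 mm apart along its y. It is hollow below the slot (no floor above the table).
- reader_slot (a point): Centre of the slot's mouth, at the level of the reader's top (75 mm above the table), at y = -50 mm in the reader's frame. Straight through slot, 26 mm long along the reader's y, 8 mm wide along its x, through an 8 mm thick plate. Axes as the reader's.
- reader_peg (a point): Foot of the round peg, at the level of the reader's top, at y = +50 mm in the reader's frame. The peg is 8 mm in diameter, upright, 30 mm tall, with a round end. Axes as the reader's.
- tag: Loose set tag lying flat on the table: a bare metal plate 36 (x) x 64 (y) x 6 mm thick (z up), 28-56 g, with one round 18 mm through hole; the origin is the centre of its underside. The solid end (y = -32 to +9 mm) can be pinched across its 36 mm width, for example at y = -14 mm.
- tag_hole (a point): Centre of the tag's hole, on its mid-thickness (3 mm above its underside), at y = +18 mm in the tag's frame.
- rack: Fixed open metal rack 60 (x) x 150 (y) x 75 mm high, origin at the centre of its underside. Its 8 mm top plate has two slots, 30 mm along y and 12 mm along x, at y = -34 and +34 mm; an osteotome hangs blade down in each, its collar resting on the plate. Which one is in which slot varies.
- wide_osteotome: Loose steel osteotome (chisel), 120-240 g, hanging upright; origin at the centre of the collar's underside (at start 75 mm above the table), z up. Blade below: 24 (y) x 6 (x) mm, 60 mm long, the last 10 mm bevelled to 18 x 2 mm. Collar 20 (x) x 44 (y) x 8 mm high. Handle above it: 14 (x) x 28 (y) mm, from 8 to 63 mm above the origin. It fits the slot either way round (half turn about z).
- blade_tip (a point): Middle of the wide osteotome's cutting edge, 60 mm below its origin; axes as the osteotome's.
- narrow_osteotome: The other loose osteotome, alike but with a blade 12 mm wide, a collar 36 mm wide and a handle 14 mm wide (all along y) and 14 mm thick (x), 110 g; it stays in the rack. Same origin and axes.
Mind the look-alikes: they are no part of the job. Leave any red or turquoise look-alike of the tag alone.

How it is judged:
By the outcome, as a careful person would: the job done as asked, in the order asked, and still so for the second after the job is handed in, while the arm keeps its last pose, push and grip.
It also fails if it takes over 59 s, if anything falls off the work surface, if the arm or the gripper's body presses on something with over 40 N, if the wrist force passes 120 N, or if a joint passes its speed limit or range.

## Working session

There is one attempt and no reset: what is moved stays moved. The work goes in short steps, Python scripts to look and compute and a tool call to move; the robot and the scene stay as the last step left them, time stands still between calls to the robot, and variables do not carry over. Pictures are saved under pics/ and viewed, at most 10 in all, crops included, and the job is handed in when it is done.

Besides the shell and the picture viewer there is one more tool, called after "Request:" as name(argument=value, ...) on one line, values as JSON. step_arm: Moves the arm, as the interface text tells. Its arguments: {"type":"object","properties":{"angular":{"type":"array"},"offset":{"type":"array"},"gripper":{"type":"array"},"grip_force":{"type":"number"}},"required":["angular","offset","gripper"]}

```bash
mkdir -p pics; cat > h.py <<'E'
import numpy as np, cv2
from bench import robot
def cam(n):
    c=robot.camera_info(n); f=240/np.tan(np.radians(c["vfov"])/2)
    R=cv2.Rodrigues(np.array(c["rvec"],float))[0]; return f,c["cx"],c["cy"],R,np.array(c["tvec"],float)
def cloud(n,d):
    f,cx,cy,R,t=cam(n); v,u=np.mgrid[:480,:640]
    P=np.stack([(u-cx)*d/f,(v-cy)*d/f,d],-1); W=(P-t)@R; W[d==0]=np.nan; return W
def proj(n,p):
    f,cx,cy,R,t=cam(n); q=R@np.array(p)+t; return [round(f*q[0]/q[2]+cx),round(f*q[1]/q[2]+cy)]
def save(n,im): cv2.imwrite("pics/"+n+".png",im[...,::-1])
E
python3 - <<'E'
from h import *
for n in("top","side"):
    im,d=robot.get_image(n); save(n+"0",im); np.savez("/tmp/"+n,im=im,d=d)
    print(n,robot.camera_info(n))
    for q in("tag","tag_hole","reader","reader_slot","reader_peg","rack","wide_osteotome","narrow_osteotome","blade_tip"):
        for r in robot.pinpoint(q,n)[:4]: print(q,round(r["conf"],2),np.round(r["point"],3),proj(n,r["point"]))
o=robot.get_obs();print(o["clock"],np.round(o["tool_rot"],3),o["force"])
E
```

```text
top {'vfov': 57.382757835154045, 'cx': 321.2737584118087, 'cy': 234.0243523361619, 'rvec': array([ 2.21389894, -2.18134552,  0.13523171]), 'tvec': array([-0.02077748,  0.53222053,  0.75291757])}
tag 0.85 [0.636 0.077 0.   ] [272, 178]
tag 0.82 [ 0.545 -0.072 -0.007] [353, 229]
tag 0.66 [0.505 0.022 0.   ] [301, 250]
tag 0.57 [ 0.416  0.06  -0.004] [279, 299]
tag_hole 0.81 [0.511 0.043 0.004] [290, 246]
tag_hole 0.8 [0.617 0.08  0.005] [271, 188]
tag_hole 0.72 [ 0.529 -0.073  0.002] [354, 237]
tag_hole 0.68 [0.433 0.075 0.002] [271, 289]
reader 0.95 [ 0.501 -0.302  0.003] [478, 255]
reader_slot 0.74 [ 0.518 -0.351  0.078] [525, 243]
reader_slot 0.72 [ 0.5   -0.303  0.001] [478, 255]
reader_slot 0.61 [ 0.483 -0.252  0.074] [466, 263]
reader_peg 0.62 [ 0.482 -0.252  0.074] [466, 264]
wide_osteotome 0.77 [0.489 0.296 0.073] [131, 255]
narrow_osteotome 0.81 [0.488 0.23  0.071] [173, 256]
side {'vfov': 55.747198993790555, 'cx': 310.59749121570314, 'cy': 240.05884234565082, 'rvec': array([ 0.59315957, -2.75156965,  1.06070993]), 'tvec': array([0.48701839, 0.22989673, 0.7115863 ])}
tag 0.94 [ 0.542 -0.071 -0.003] [321, 247]
tag 0.88 [ 0.639  0.074 -0.006] [242, 286]
tag 0.68 [0.509 0.025 0.004] [317, 287]
tag 0.63 [0.418 0.061 0.002] [357, 321]
tag_hole 0.9 [ 0.53  -0.068  0.004] [326, 248]
tag_hole 0.68 [0.436 0.072 0.004] [345, 321]
tag_hole 0.67 [0.51  0.043 0.008] [313, 293]
tag_hole 0.62 [0.62  0.08  0.004] [249, 289]
reader 0.94 [ 0.501 -0.301 -0.001] [378, 183]
reader_slot 0.91 [ 0.52  -0.35   0.075] [381, 142]
reader_peg 0.73 [ 0.482 -0.257  0.074] [384, 171]
rack 0.96 [ 0.49   0.263 -0.004] [266, 411]
wide_osteotome 0.56 [0.489 0.298 0.074] [251, 413]
narrow_osteotome 0.69 [ 0.523 -0.348  0.076] [379, 141]
narrow_osteotome 0.67 [0.483 0.228 0.077] [278, 369]
1.0 [[-0.964  0.266 -0.   ]
 [ 0.266  0.964 -0.   ]
 [ 0.    -0.    -1.   ]] [0.17825323 0.21460285 1.38136088]
```

View pics/top0.png

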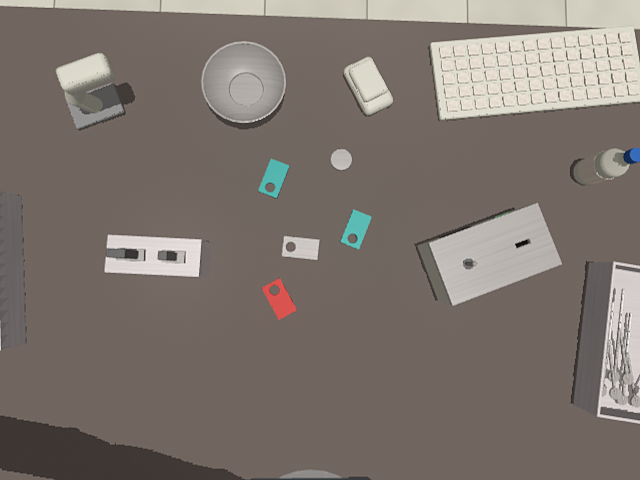

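View pics/side0.png

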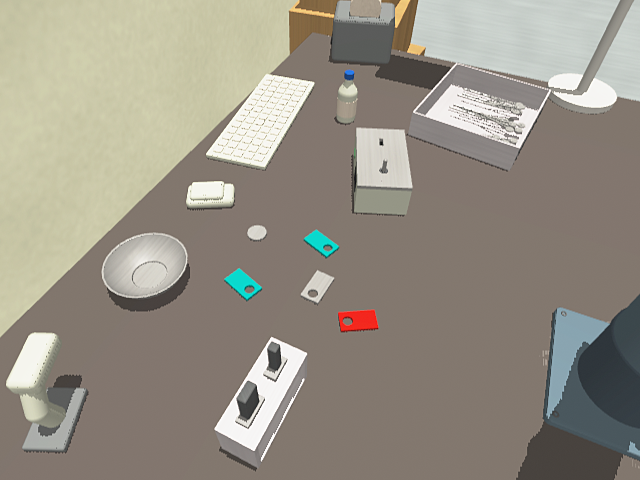

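Candidates for the tag in the top picture are bare metal (301,248), turquoise (273,178) and (356,229), and red (279,299). Only the bare-metal one fits the description. Of the osteotomes, (131,255) has the wider handle and (173,256) the narrower. I'll confirm both in a crop and measure.

```bash
python3 - <<'E'
from h import *
a=np.load("/tmp/top.npz"); b=np.load("/tmp/side.npz")
A=cv2.resize(a["im"][210:310,90:350],(780,300),interpolation=cv2.INTER_CUBIC)
B=cv2.resize(b["im"][270:470,200:400],(300,300),interpolation=cv2.INTER_CUBIC)
C=cv2.resize(a["im"][190:310,400:580],(450,300),interpolation=cv2.INTER_CUBIC)
save("crop0",np.vstack([A,np.hstack([B,C,np.zeros((300,30,3),np.uint8)])]))
def rect(W,m,name):
    P=W[m][:,:2].astype(np.float32); (c,s,an)=cv2.minAreaRect(P)
    print(name,len(P),np.round(c,4),np.round(s,4),round(an,1),"z",np.round(np.nanmedian(W[m][:,2]),4),"mean",P.mean(0).round(4))
for n,D in(("top",a),("side",b)):
    W=cloud(n,D["d"]); im=D["im"].astype(int); sat=im.max(-1)-im.min(-1)
    z=W[...,2]
    def box(x,y,r): return (abs(W[...,0]-x)<r)&(abs(W[...,1]-y)<r)
    m=box(.507,.028,.05)&(im.min(-1)>130)&(sat<30); rect(W,m,n+" tag")
    print("table z",np.nanmedian(z[box(.507,.028,.06)&~m]))
    m=box(.501,-.302,.13)&(abs(z-.075)<.005); rect(W,m,n+" reader top")
    m=box(.482,-.254,.02)&(z>.085); rect(W,m,n+" peg"); 
    m=box(.489,.262,.1)&(abs(z-.075)<.004); rect(W,m,n+" rack top")
    for y in(.23,.297):
        m=box(.489,y,.03)&(abs(z-.083)<.004); rect(W,m,n+" collar")
        m=box(.489,y,.03)&(z>.133); rect(W,m,n+" handletop"); print(np.nanmax(z[box(.489,y,.03)]))
    for q in("reader_slot","reader_peg","tag_hole"): pass
E
```

```text
top tag 671 [0.5093 0.0243] [0.0655 0.0379] 84.5 z 0.0047 mean [0.5089 0.0221]
table z -0.0011392019235576443
top reader top 7661 [ 0.5001 -0.3028] [0.1101 0.2023] 20.8 z 0.0738 mean [ 0.4993 -0.3011]
top peg 38 [ 0.482  -0.2547] [0.0067 0.0069] 82.8 z 0.0991 mean [ 0.482  -0.2541]
top rack top 2694 [0.4883 0.261 ] [0.151 0.06 ] 87.9 z 0.0739 mean [0.488  0.2577]
top collar 151 [0.4871 0.2264] [0.035  0.0199] 88.1 z 0.0819 mean [0.4862 0.22  ]
top handletop 93 [0.4872 0.2267] [0.0134 0.0134] 0.6 z 0.1363 mean [0.4871 0.2263]
0.13949242006488408
top collar 153 [0.4895 0.2945] [0.0443 0.0199] 87.8 z 0.0818 mean [0.4885 0.2869]
top handletop 182 [0.4892 0.2949] [0.0133 0.0277] 0.7 z 0.1369 mean [0.4894 0.2941]
0.13992879380129095
side tag 537 [0.511  0.0203] [0.0721 0.0401] 85.6 z 0.0055 mean [0.5097 0.022 ]
table z -0.0003882148992249174
side reader top 3041 [ 0.5011 -0.3012] [0.1106 0.2072] 20.6 z 0.0751 mean [ 0.4981 -0.2925]
side peg 35 [ 0.4835 -0.2525] [0.006  0.0087] 68.1 z 0.0958 mean [ 0.4832 -0.2521]
side rack top 3368 [0.4892 0.2619] [0.1511 0.0608] 87.8 z 0.0742 mean [0.4857 0.2706]
side collar 215 [0.4881 0.2289] [0.0364 0.0204] 89.2 z 0.0821 mean [0.4857 0.2337]
side handletop 112 [0.4876 0.2289] [0.0138 0.0143] 2.7 z 0.1369 mean [0.4873 0.2295]
0.13899802476234038
side collar 245 [0.4904 0.296 ] [0.0445 0.0204] 88.1 z 0.0819 mean [0.4869 0.3023]
side handletop 263 [0.4903 0.2964] [0.0281 0.014 ] 87.8 z 0.137 mean [0.4899 0.2971]
0.13968774206793197
```

View pics/crop0.png

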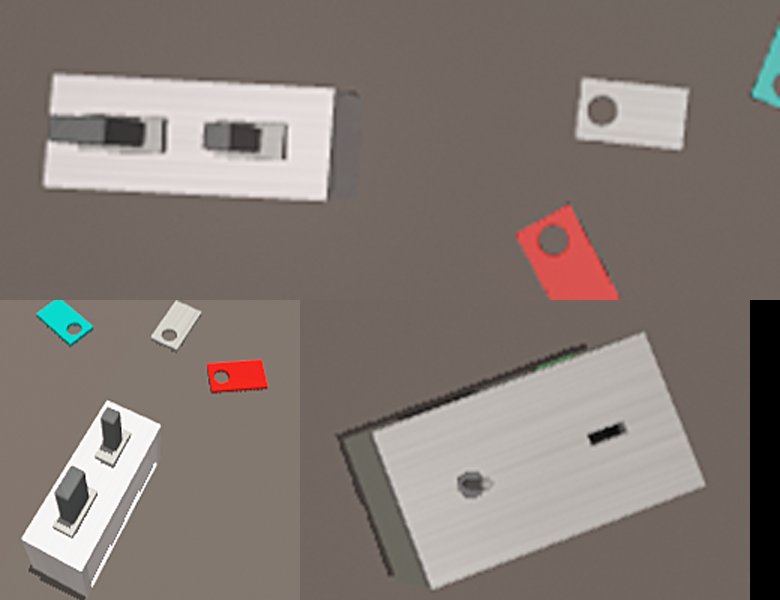

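The crop confirms both: the tag is the bare-metal plate (hole at its left, top (290,246)), and the wide osteotome is the left one (top (131,255), y≈0.296), with a clearly wider handle. Next is a small planner that turns a world target into tool-frame rows.

```bash
cat >> h.py <<'E'
def rz(a): c,s=np.cos(a),np.sin(a); return np.array([[c,-s],[s,c]])
def plan(goal,yaw_y,n):
    """print tool-frame rows taking TCP to goal (m), tool y at yaw_y deg (mod 180), tool down."""
    o=robot.get_obs(); R=np.array(o["tool_rot"]); p=np.array(o["eef_pos"])*1e3; g=np.array(goal)*1e3
    print("at",p.round(1),"tilt",np.degrees(np.arcsin(R[:2,2])).round(2),"yaw",np.degrees(np.arctan2(R[1,1],R[0,1])).round(2),"F",np.round(o["force"],1),"op",round(o["opening"],4),"t",round(o["clock"],2))
    d=np.radians((yaw_y-np.degrees(np.arctan2(R[1,1],R[0,1]))+90)%180-90); Q=R.copy(); p0=p.copy(); offs=[]; rots=[]; done=0
    for i in range(1,n+1):
        w=p0+(g-p0)*i/n; s=np.round(Q.T@(w-p),0 if i<n and np.linalg.norm(g-p0)>60 else 1); p=p+Q@s
        t=round(-d*i/n-done,3); done+=t; offs.append(s.tolist()); rots.append([0,0,t])
        Q=Q@cv2.Rodrigues(np.array([0,0,t]))[0]
    for k in range(0,n,12): print("ang",str(rots[k:k+12]).replace(" ",""),"\noff",str(offs[k:k+12]).replace(" ",""))
E
python3 -c "
from h import *
plan([.5083,.0085,.10],-5,18)"
```

```text
at [172.6 626.6 238.7] tilt [-0. -0.] yaw 74.6 F [0.2 0.2 1.4] op 0.0885 t 1.0
ang [[0,0,np.float64(0.077)],[0,0,np.float64(0.077)],[0,0,np.float64(0.078)],[0,0,np.float64(0.077)],[0,0,np.float64(0.077)],[0,0,np.float64(0.077)],[0,0,np.float64(0.077)],[0,0,np.float64(0.077)],[0,0,np.float64(0.078)],[0,0,np.float64(0.077)],[0,0,np.float64(0.077)],[0,0,np.float64(0.077)]] 
off [[-27.0,-28.0,8.0],[-29.0,-26.0,7.0],[-31.0,-24.0,8.0],[-33.0,-21.0,8.0],[-35.0,-18.0,8.0],[-35.0,-16.0,7.0],[-37.0,-13.0,8.0],[-38.0,-11.0,8.0],[-38.0,-7.0,7.0],[-39.0,-4.0,8.0],[-39.0,-1.0,8.0],[-39.0,1.0,7.0]]
ang [[0,0,np.float64(0.077)],[0,0,np.float64(0.078)],[0,0,np.float64(0.077)],[0,0,np.float64(0.077)],[0,0,np.float64(0.077)],[0,0,np.float64(0.077)]] 
off [[-39.0,5.0,8.0],[-38.0,8.0,8.0],[-38.0,10.0,8.0],[-37.0,14.0,7.0],[-35.0,16.0,8.0],[-34.2,19.3,7.7]]
```

Request:
step_arm(angular=[[0,0,0.077],[0,0,0.077],[0,0,0.078],[0,0,0.077],[0,0,0.077],[0,0,0.077],[0,0,0.077],[0,0,0.077],[0,0,0.078],[0,0,0.077],[0,0,0.077],[0,0,0.077]], offset=[[-27,-28,8],[-29,-26,7],[-31,-24,8],[-33,-21,8],[-35,-18,8],[-35,-16,7],[-37,-13,8],[-38,-11,8],[-38,-7,7],[-39,-4,8],[-39,-1,8],[-39,1,7]], gripper=[-1,-1,-1,-1,-1,-1,-0.3,-0.3,-0.3,-0.3,-0.3,-0.3])

```text
clock: 2.2
eef_pos: [0.3968, 0.2135, 0.1467]
tool_rot: [[-0.365, 0.931, 0.001], [0.931, 0.365, 0.001], [0.0, 0.001, -1.0]]
force: [0.2, -0.0, 0.8]
opening: 0.0574
gripper_force: 0.0
```

Request:
step_arm(angular=[[0,0,0.077],[0,0,0.078],[0,0,0.077],[0,0,0.077],[0,0,0.077],[0,0,0.077],[0,0,0],[0,0,0]], offset=[[-39,5,8],[-38,8,8],[-38,10,8],[-37,14,7],[-35,16,8],[-34,19,8],[0,0,0],[0,0,0]], gripper=[-0.3,-0.3,-0.3,-0.3,-0.3,-0.3,-0.3,-0.3])

```text
clock: 3.0
eef_pos: [0.5081, 0.0082, 0.0996]
tool_rot: [[0.088, 0.996, -0.0], [0.996, -0.088, -0.0], [-0.0, -0.0, -1.0]]
force: [-0.2, 1.6, -0.1]
opening: 0.0576
gripper_force: 0.0
```

```bash
sed -i 's/t=round(-d\*i\/n-done,3)/t=round(float(-d*i\/n-done),3)/' h.py; python3 - <<'E'
from h import *
plan([.5083,.0085,.002],-5,5)
E
```

```text
at [508.1   8.2  99.6] tilt [-0.02 -0.01] yaw -5.05 F [-0.2  1.6 -0.1] op 0.0576 t 3.0
ang [[0,0,-0.0],[0,0,-0.0],[0,0,-0.001],[0,0,0.0],[0,0,0.0]] 
off [[0.0,0.0,20.0],[0.0,0.0,19.0],[0.0,0.0,20.0],[0.0,0.0,19.0],[0.3,0.2,19.6]]
```

Request:
step_arm(angular=[[0,0,0],[0,0,0],[0,0,0],[0,0,0],[0,0,0],[0,0,0],[0,0,0],[0,0,0],[0,0,0],[0,0,0],[0,0,0]], offset=[[0,0,30],[0,0,30],[0,0,22],[0,0,12],[0,0,3],[0,0,0],[0,0,0],[0,0,0],[0,0,0],[0,0,0],[0,0,0]], gripper=[-0.3,-0.3,-0.3,-0.3,-0.3,-0.3,1,1,1,1,1], grip_force=25)

```text
clock: 4.1
eef_pos: [0.5086, 0.0089, 0.0034]
tool_rot: [[0.087, 0.996, 0.001], [0.996, -0.087, 0.0], [0.0, 0.001, -1.0]]
force: [-1.5, 0.5, 6.9]
opening: 0.0347
gripper_force: 25.0
```

```bash
python3 - <<'E'
from h import *
o=robot.get_obs(); print(o["opening"],o["gripper_force"],o["force"])
a=np.array(o["tool_rot"])@[0,0,1]
# hole vs grip: want hole at peg; hole = tcp + 32mm along +tool x
plan([.485,-.287,.13],-5,11)
E
```

```text
0.03468210992027634 24.996962249279022 [-1.53938247  0.46479419  6.90066929]
at [508.6   8.9   3.4] tilt [0.06 0.02] yaw -4.98 F [-1.5  0.5  6.9] op 0.0347 t 4.1
ang [[0,0,0.0],[0,0,0.0],[0,0,0.0],[0,0,0.0],[0,0,0.0],[0,0,0.0],[0,0,0.0],[0,0,0.0],[0,0,0.0],[0,0,0.0],[0,0,0.0]] 
off [[-27.0,0.0,-12.0],[-27.0,0.0,-11.0],[-27.0,1.0,-12.0],[-27.0,-0.0,-11.0],[-27.0,0.0,-12.0],[-27.0,0.0,-11.0],[-27.0,0.0,-12.0],[-27.0,1.0,-11.0],[-27.0,-0.0,-12.0],[-27.0,0.0,-11.0],[-26.8,0.3,-11.7]]
```

Request:
step_arm(angular=[[0,0,0],[0,0,0],[0,0,0],[0,0,0],[0,0,0],[0,0,0],[0,0,0],[0,0,0],[0,0,0],[0,0,0],[0,0,0],[0,0,0]], offset=[[0,0,-15],[0,0,-35],[-10,0,-40],[-25,0,-30],[-33,0,-15],[-33,1,0],[-33,0,0],[-33,0,0],[-33,0,0],[-33,1,0],[-33,0,0],[-18,0,0]], gripper=[1,1,1,1,1,1,1,1,1,1,1,1])

```text
clock: 5.3
eef_pos: [0.4843, -0.2777, 0.1389]
tool_rot: [[0.09, 0.996, 0.0], [0.996, -0.09, -0.002], [-0.002, 0.001, -1.0]]
force: [-0.0, -0.2, -1.2]
opening: 0.035
gripper_force: 25.0
```

Request:
step_arm(angular=[[0,0,0],[0,0,0]], offset=[[-12,0,0],[0,0,0]], gripper=[1,1])

```text
clock: 5.5
eef_pos: [0.4838, -0.2878, 0.1383]
tool_rot: [[0.089, 0.996, 0.0], [0.996, -0.089, -0.001], [-0.001, 0.0, -1.0]]
force: [0.6, -0.1, -0.0]
opening: 0.0353
gripper_force: 25.0
```

```bash
python3 - <<'E'
from h import *
plan([.485,-.287,.13],-5,2)
out=[]
for n in("top","side"):
    im,d=robot.get_image(n); 
    for q in("tag_hole","tag","reader_peg"):
        for r in robot.pinpoint(q,n)[:6]:
            if r["point"][1]<-.15: print(n,q,round(r["conf"],2),np.round(r["point"],3),proj(n,r["point"]))
    u,v=proj(n,[.483,-.255,.1]); u=min(max(u,75),565); out.append(cv2.resize(im[v-75:v+75,u-75:u+75],(400,400),interpolation=cv2.INTER_CUBIC))
save("hang1",np.hstack(out))
E
```

```text
at [ 483.8 -287.8  138.3] tilt [ 0.02 -0.06] yaw -5.12 F [ 0.6 -0.1 -0. ] op 0.0353 t 5.5
ang [[0,0,-0.001],[0,0,-0.001]] 
off [[0.5,0.5,4.2],[0.4,0.6,4.1]]
top tag_hole 0.92 [ 0.485 -0.253  0.14 ] [482, 262]
top tag_hole 0.24 [ 0.481 -0.251  0.075] [465, 265]
top tag 0.97 [ 0.486 -0.273  0.132] [493, 261]
top reader_peg 0.81 [ 0.483 -0.254  0.076] [467, 264]
top reader_peg 0.32 [ 0.486 -0.253  0.14 ] [482, 261]
side tag 0.71 [ 0.487 -0.272  0.136] [388, 141]
side reader_peg 0.92 [ 0.482 -0.253  0.076] [383, 171]
```

View pics/hang1.png

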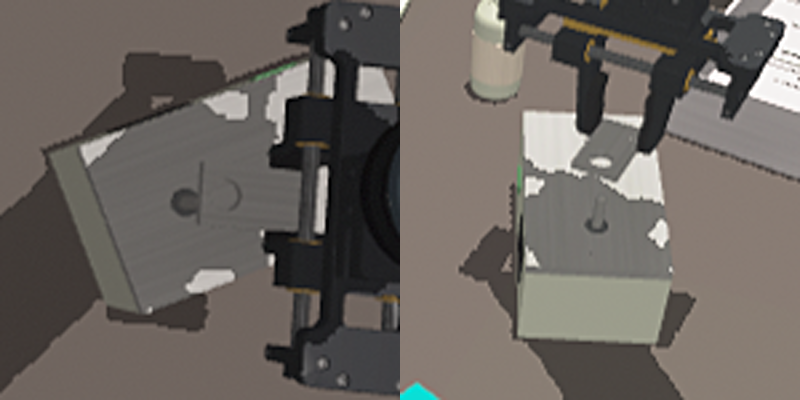

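The tag is held level, its hole at top (482,262) and the peg at (467,264). I'll measure the hole against the peg in each camera.

```bash
python3 - <<'E'
from h import *
for n in("top","side"):
    im,d=robot.get_image(n); W=cloud(n,d); z=W[...,2]
    m=(abs(z-.1395)<.006)&(abs(W[...,0]-.486)<.03)&(W[...,1]>-.30)&(W[...,1]<-.225)
    zt=np.median(z[m]); print(n,m.sum(),"ztop",zt)
    cs,h=cv2.findContours(m.astype(np.uint8),cv2.RETR_CCOMP,cv2.CHAIN_APPROX_NONE)
    f,cx,cy,R,t=cam(n)
    for c,hh in zip(cs,h[0]):
        if len(c)<12: continue
        mask=np.zeros(m.shape,np.uint8); cv2.drawContours(mask,[c],-1,1,-1)
        v,u=np.nonzero(mask&((~m) if hh[3]>=0 else m)); 
        rays=np.stack([(u-cx)/f,(v-cy)/f,np.ones(len(u))],-1)@R; C=-R.T@t; s=(zt-C[2])/rays[:,2]; P=C+rays*s[:,None]
        print("hole" if hh[3]>=0 else "outer",len(u),P.mean(0).round(4),np.ptp(P[:,:2],axis=0).round(4), P[:,1].max().round(4))
    p=(z>.085)&(z<.112)&(np.hypot(W[...,0]-.483,W[...,1]+.255)<.015)
    print("peg",p.sum(),((W[p].min(0)+W[p].max(0))/2).round(4) if p.any() else "")
E
```

```text
top 833 ztop 0.13900665867895098
outer 833 [ 0.4853 -0.2674  0.139 ] [0.0577 0.0592] -0.2355
hole 93 [ 0.4861 -0.251   0.139 ] [0.0167 0.0154] -0.2435
peg 11 [ 0.4819 -0.2527  0.0912]
side 404 ztop 0.14013026050887584
outer 404 [ 0.4861 -0.2652  0.1401] [0.058  0.0715] -0.2289
hole 21 [ 0.4863 -0.2474  0.1401] [0.0152 0.0093] -0.2429
peg 33 [ 0.4832 -0.2515  0.0957]
```

Request:
step_arm(angular=[[0,0,0],[0,0,0],[0,0,0],[0,0,0],[0,0,0],[0,0,0],[0,0,0],[0,0,0],[0,0,0]], offset=[[-3,-4,8],[0,0,10],[0,0,10],[0,0,8],[0,0,7],[0,0,6],[0,0,5],[0,0,3],[0,0,0]], gripper=[1,1,1,1,1,1,1,1,1])

```text
clock: 6.9
eef_pos: [0.48, -0.2889, 0.0804]
tool_rot: [[0.087, 0.996, -0.0], [0.996, -0.087, 0.0], [0.0, -0.0, -1.0]]
force: [-0.4, 0.1, -0.7]
opening: 0.0349
gripper_force: 25.0
```

Request:
step_arm(angular=[[0,0,0],[0,0,0],[0,0,0],[0,0,0],[0,0,0],[0,0,0]], offset=[[0,0,1.5],[0,0,0],[0,0,0],[0,0,0],[0,0,0],[0,0,0]], gripper=[1,1,-0.3,-0.3,-0.3,-0.3])

```text
clock: 7.5
eef_pos: [0.4802, -0.2889, 0.0793]
tool_rot: [[0.087, 0.996, 0.0], [0.996, -0.087, -0.0], [-0.0, 0.0, -1.0]]
force: [-0.1, 0.2, 0.2]
opening: 0.0566
gripper_force: 0.0
```

Request:
step_arm(angular=[[0,0,0],[0,0,0],[0,0,0],[0,0,0],[0,0,0]], offset=[[0,0,-10],[0,0,-20],[0,0,-30],[0,0,-40],[0,0,-10]], gripper=[-0.3,-0.3,-0.3,-0.3,-0.3])

```text
clock: 8.0
eef_pos: [0.4819, -0.2905, 0.1938]
tool_rot: [[0.087, 0.996, 0.006], [0.996, -0.087, -0.003], [-0.002, 0.006, -1.0]]
force: [1.0, -0.1, 0.3]
opening: 0.0573
gripper_force: 0.0
```

```bash
python3 - <<'E'
from h import *
# wide osteotome grip: TCP z .097
plan([.4898,.2955,.19],-2,18)
E
```

```text
at [ 481.9 -290.5  193.8] tilt [ 0.34 -0.16] yaw -5.02 F [ 1.  -0.1  0.3] op 0.0573 t 8.0
ang [[0,0,-0.003],[0,0,-0.003],[0,0,-0.003],[0,0,-0.003],[0,0,-0.003],[0,0,-0.003],[0,0,-0.002],[0,0,-0.003],[0,0,-0.003],[0,0,-0.003],[0,0,-0.003],[0,0,-0.003]] 
off [[32.0,-2.0,0.0],[33.0,-3.0,0.0],[32.0,-2.0,0.0],[33.0,-2.0,0.0],[32.0,-2.0,1.0],[33.0,-2.0,-0.0],[32.0,-2.0,-0.0],[33.0,-2.0,-0.0],[32.0,-1.0,0.0],[33.0,-2.0,0.0],[32.0,-1.0,0.0],[33.0,-2.0,0.0]]
ang [[0,0,-0.003],[0,0,-0.003],[0,0,-0.003],[0,0,-0.003],[0,0,-0.003],[0,0,-0.003]] 
off [[33.0,-1.0,1.0],[32.0,-1.0,-0.0],[33.0,-1.0,-0.0],[32.0,-1.0,-0.0],[33.0,-1.0,0.0],[32.3,-0.8,0.2]]
```

Request:
step_arm(angular=[[0,0,-0.003],[0,0,-0.003],[0,0,-0.003],[0,0,-0.003],[0,0,-0.003],[0,0,-0.003],[0,0,-0.003],[0,0,-0.003],[0,0,-0.003],[0,0,-0.003],[0,0,-0.003],[0,0,-0.003]], offset=[[20,-1,0],[33,-3,0],[38,-2,0],[40,-2,0],[40,-2,0],[40,-2,0],[40,-2,0],[40,-2,0],[40,-2,0],[40,-2,0],[40,-2,0],[40,-2,0]], gripper=[-0.3,-0.3,-0.3,-0.3,-0.3,-0.3,-0.3,-0.3,-0.3,-0.3,-0.3,-0.3])

```text
clock: 9.2
eef_pos: [0.4871, 0.1642, 0.1895]
tool_rot: [[0.051, 0.999, 0.0], [0.999, -0.051, 0.0], [0.0, 0.0, -1.0]]
force: [1.0, 1.0, 0.1]
opening: 0.0574
gripper_force: 0.0
```

```bash
python3 - <<'E'
from h import *
out=[]
for n in("top","side"):
    im,d=robot.get_image(n); W=cloud(n,d); z=W[...,2]; g=im.max(-1)
    u,v=proj(n,[.5,-.30,.08]); u=min(max(u,80),560); out.append(cv2.resize(im[v-80:v+80,u-80:u+80],(400,400),interpolation=cv2.INTER_CUBIC))
    f,cx,cy,R,t=cam(n); C=-R.T@t; vv,uu=np.mgrid[:480,:640]
    rays=np.stack([(uu-cx)/f,(vv-cy)/f,np.ones(uu.shape)],-1)@R; zt=.0738 if n=="top" else .0751
    P=C+rays*((zt-C[2])/rays[...,2])[...,None]
    m=(np.hypot(P[...,0]-.5185,P[...,1]+.349)<.022)&(g<70)
    c,s,a=cv2.minAreaRect(P[m][:,:2].astype(np.float32)); print(n,"slot",m.sum(),np.round(c,4),np.round(s,4),round(a,1),P[m].mean(0).round(4),"zdeep",np.round(np.median(z[m]),3))
    m=(abs(z-.0815)<.003)&(np.hypot(W[...,0]-.481,W[...,1]+.27)<.06)
    c,s,a=cv2.minAreaRect(W[m][:,:2].astype(np.float32)); print("tag",m.sum(),np.round(c,4),np.round(s,4),round(a,1),np.median(z[m]),z[m].std())
    for q in("reader_slot","reader_peg","tag_hole"):
        for r in robot.pinpoint(q,n)[:6]:
            if r["point"][1]<-.15: print(q,round(r["conf"],2),np.round(r["point"],4))
    m=(abs(z-.0745)<.005)&(np.hypot(P[...,0]-.501,P[...,1]+.302)<.13)
    c,s,a=cv2.minAreaRect(P[m][:,:2].astype(np.float32)); print("reader",np.round(c,4),np.round(s,4),round(a,1))
save("tag2",np.hstack(out))
plan([.4898,.2955,.19],-2,9)
E
```

```text
top slot 50 [ 0.5183 -0.3476] [0.0062 0.0221] 22.0 [ 0.5183 -0.3475  0.0738] zdeep nan
tag 631 [ 0.4803 -0.2739] [0.0647 0.0358] 85.5 0.08012732031349164 0.0010154940663494715
reader_slot 0.68 [ 0.482  -0.2736  0.072 ]
reader_slot 0.66 [ 0.5177 -0.3495  0.0756]
reader_peg 0.91 [ 0.4813 -0.2571  0.0767]
reader_peg 0.62 [ 0.4796 -0.2734  0.0726]
tag_hole 0.57 [ 0.481  -0.2549  0.0786]
reader [ 0.4999 -0.3019] [0.1102 0.2016] 20.8
side slot 9 [ 0.5173 -0.3447] [0.0044 0.008 ] 18.1 [ 0.5173 -0.3447  0.0751] zdeep 0.051
tag 309 [ 0.4813 -0.2718] [0.0675 0.037 ] 84.8 0.08101568484714404 0.0011047752406300431
reader_slot 0.68 [ 0.5204 -0.3496  0.0747]
reader_peg 0.65 [ 0.4825 -0.2579  0.0766]
tag_hole 0.7 [ 0.4852 -0.2591  0.0814]
reader [ 0.5001 -0.2976] [0.1106 0.2091] 20.7
at [487.6 161.  189.3] tilt [ 0.   -0.03] yaw -3.06 F [ 0.1 -0.   0.5] op 0.0572 t 9.6
ang [[0,0,-0.002],[0,0,-0.002],[0,0,-0.002],[0,0,-0.002],[0,0,-0.002],[0,0,-0.002],[0,0,-0.002],[0,0,-0.002],[0,0,-0.003]] 
off [[15.0,-1.0,-0.0],[15.0,-0.0,-0.0],[15.0,-1.0,-0.0],[15.0,-0.0,-0.0],[15.0,-0.0,-0.0],[15.0,-1.0,-0.0],[15.0,-0.0,-1.0],[14.0,-1.0,0.0],[15.4,0.1,0.3]]
```

View pics/tag2.png

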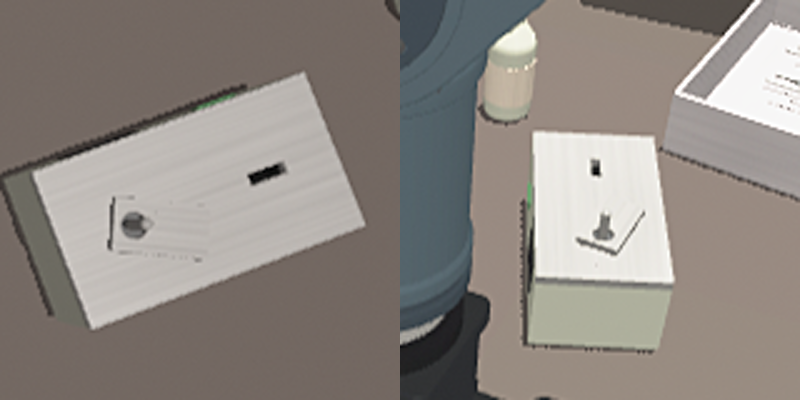

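The tag is flat on the reader (top surface z≈0.081) with the peg through its hole. The slot is at (0.518,-0.349). Now for the osteotome.

Request:
step_arm(angular=[[0,0,-0.002],[0,0,-0.002],[0,0,-0.002],[0,0,-0.002],[0,0,-0.002],[0,0,-0.003],[0,0,0],[0,0,0]], offset=[[15,0,0],[28,-1,0],[33,-1,0],[30,-1,0],[20,-1,0],[8,0,0],[0,0,0],[0,0,0]], gripper=[-0.3,-0.3,-0.3,-0.3,-0.3,-0.3,-0.3,-0.3])

```text
clock: 10.4
eef_pos: [0.4899, 0.2951, 0.1891]
tool_rot: [[0.04, 0.999, -0.0], [0.999, -0.04, -0.001], [-0.001, -0.0, -1.0]]
force: [-0.2, -0.4, 0.2]
opening: 0.0571
gripper_force: 0.0
```

```bash
python3 - <<'E'
from h import *
plan([.4897,.2957,.093],-2.2,5)
E
```

```text
at [489.9 295.1 189.1] tilt [-0.01 -0.06] yaw -2.27 F [-0.2 -0.4  0.2] op 0.0571 t 10.4
ang [[0,0,-0.0],[0,0,-0.001],[0,0,0.0],[0,0,-0.0],[0,0,-0.0]] 
off [[0.0,-0.0,19.0],[0.0,-0.0,19.0],[0.0,-0.0,20.0],[1.0,-0.0,19.0],[-0.3,-0.3,19.1]]
```

Request:
step_arm(angular=[[0,0,0],[0,0,0],[0,0,0],[0,0,0],[0,0,0],[0,0,0],[0,0,0],[0,0,0],[0,0,0],[0,0,0],[0,0,0],[0,0,0]], offset=[[0.5,0,25],[0,0,30],[0,0,25],[0,0,13],[0,0,3],[0,0,0],[0,0,0],[0,0,0],[0,0,0],[0,0,0],[0,0,0],[0,0,0]], gripper=[-0.3,-0.3,-0.3,-0.3,-0.3,-0.3,1,1,1,1,1,1], grip_force=40)

```text
clock: 11.6
eef_pos: [0.4898, 0.2972, 0.0933]
tool_rot: [[0.038, 0.999, 0.0], [0.999, -0.038, 0.0], [0.0, 0.0, -1.0]]
force: [0.5, -0.5, 1.3]
opening: 0.0137
gripper_force: 40.0
```

Request:
step_arm(angular=[[0,0,0],[0,0,0],[0,0,0],[0,0,0],[0,0,0],[0,0,0],[0,0,0],[0,0,0]], offset=[[0,0,-4],[0,0,-10],[0,0,-15],[0,0,-20],[0,0,-20],[0,0,-20],[0,0,-10],[0,0,0]], gripper=[1,1,1,1,1,1,1,1])

```text
clock: 12.4
eef_pos: [0.4906, 0.2978, 0.1943]
tool_rot: [[0.038, 0.999, 0.003], [0.999, -0.038, 0.002], [0.002, 0.003, -1.0]]
force: [0.1, -0.1, -1.8]
opening: 0.0137
gripper_force: 40.0
```

```bash
python3 - <<'E'
from h import *
plan([.518,-.349,.19],20.75,24)
E
```

```text
at [490.6 297.8 194.3] tilt [0.16 0.13] yaw -2.18 F [ 0.1 -0.1 -1.8] op 0.0137 t 12.4
ang [[0,0,-0.017],[0,0,-0.016],[0,0,-0.017],[0,0,-0.017],[0,0,-0.016],[0,0,-0.017],[0,0,-0.017],[0,0,-0.016],[0,0,-0.017],[0,0,-0.017],[0,0,-0.016],[0,0,-0.017]] 
off [[-27.0,2.0,0.0],[-27.0,2.0,0.0],[-27.0,1.0,0.0],[-27.0,1.0,0.0],[-27.0,0.0,1.0],[-27.0,0.0,-0.0],[-27.0,-0.0,-0.0],[-27.0,-1.0,-0.0],[-27.0,-2.0,0.0],[-26.0,-2.0,0.0],[-27.0,-2.0,0.0],[-27.0,-3.0,0.0]]
ang [[0,0,-0.017],[0,0,-0.016],[0,0,-0.017],[0,0,-0.017],[0,0,-0.016],[0,0,-0.017],[0,0,-0.017],[0,0,-0.017],[0,0,-0.016],[0,0,-0.017],[0,0,-0.017],[0,0,-0.016]] 
off [[-27.0,-3.0,1.0],[-27.0,-4.0,-0.0],[-26.0,-4.0,-0.0],[-27.0,-4.0,-0.0],[-26.0,-5.0,0.0],[-27.0,-6.0,0.0],[-26.0,-5.0,0.0],[-26.0,-7.0,0.0],[-26.0,-7.0,1.0],[-26.0,-7.0,-0.0],[-26.0,-7.0,-0.0],[-26.1,-8.5,-0.1]]
```

The blade tip is at z≈0.116, lower than the narrow osteotome's handle top at 0.138, so I'll raise it another 50 mm before crossing.

Request:
step_arm(angular=[[0,0,0],[0,0,0],[0,0,0],[0,0,0],[0,0,-0.016],[0,0,-0.017],[0,0,-0.017],[0,0,-0.016],[0,0,-0.017],[0,0,-0.017],[0,0,-0.016],[0,0,-0.017]], offset=[[0,0,-15],[0,0,-20],[0,0,-15],[0,0,0],[-12,1,0],[-22,1,0],[-27,0,0],[-27,0,0],[-27,-1,0],[-27,-1,0],[-27,-2,0],[-27,-2,0]], gripper=[1,1,1,1,1,1,1,1,1,1,1,1])

```text
clock: 13.6
eef_pos: [0.4897, 0.0997, 0.2408]
tool_rot: [[-0.096, 0.995, -0.002], [0.995, 0.096, -0.001], [-0.001, -0.002, -1.0]]
force: [0.5, 0.0, -2.4]
opening: 0.0136
gripper_force: 40.0
```

```bash
python3 - <<'E'
from h import *
plan([.518,-.349,.20],20.75,18)
E
```

```text
at [489.7  99.7 240.8] tilt [-0.12 -0.05] yaw 5.49 F [ 0.5  0.  -2.4] op 0.0136 t 13.6
ang [[0,0,-0.015],[0,0,-0.015],[0,0,-0.014],[0,0,-0.015],[0,0,-0.015],[0,0,-0.015],[0,0,-0.015],[0,0,-0.014],[0,0,-0.015],[0,0,-0.015],[0,0,-0.015],[0,0,-0.015]] 
off [[-25.0,-1.0,2.0],[-25.0,-1.0,3.0],[-25.0,-2.0,2.0],[-25.0,-1.0,2.0],[-25.0,-3.0,2.0],[-24.0,-2.0,3.0],[-25.0,-3.0,2.0],[-25.0,-4.0,2.0],[-25.0,-4.0,3.0],[-24.0,-4.0,2.0],[-25.0,-4.0,2.0],[-24.0,-5.0,2.0]]
ang [[0,0,-0.014],[0,0,-0.015],[0,0,-0.015],[0,0,-0.015],[0,0,-0.015],[0,0,-0.014]] 
off [[-25.0,-5.0,3.0],[-24.0,-6.0,2.0],[-24.0,-6.0,2.0],[-25.0,-6.0,3.0],[-24.0,-7.0,2.0],[-23.6,-6.7,2.1]]
```

Request:
step_arm(angular=[[0,0,-0.015],[0,0,-0.015],[0,0,-0.014],[0,0,-0.015],[0,0,-0.015],[0,0,-0.015],[0,0,-0.015],[0,0,-0.014],[0,0,-0.015],[0,0,-0.015],[0,0,-0.015],[0,0,-0.015]], offset=[[-25,-1,2],[-25,-1,3],[-25,-2,2],[-25,-1,2],[-25,-3,2],[-24,-2,3],[-25,-3,2],[-25,-4,2],[-25,-4,3],[-24,-4,2],[-25,-4,2],[-24,-5,2]], gripper=[1,1,1,1,1,1,1,1,1,1,1,1])

```text
clock: 14.8
eef_pos: [0.5085, -0.1985, 0.2136]
tool_rot: [[-0.27, 0.963, -0.002], [0.963, 0.27, 0.0], [0.001, -0.002, -1.0]]
force: [0.6, 0.3, -2.2]
opening: 0.0138
gripper_force: 40.0
```

Request:
step_arm(angular=[[0,0,-0.014],[0,0,-0.015],[0,0,-0.015],[0,0,-0.015],[0,0,-0.015],[0,0,-0.014],[0,0,0],[0,0,0],[0,0,0]], offset=[[-25,-5,3],[-24,-6,2],[-24,-6,2],[-24,-6,2],[-18,-6,2],[-10,-3,2],[0,0,0],[0,0,0],[0,0,0]], gripper=[1,1,1,1,1,1,1,1,1])

```text
clock: 15.7
eef_pos: [0.5166, -0.3251, 0.2019]
tool_rot: [[-0.355, 0.935, -0.0], [0.935, 0.355, 0.001], [0.001, 0.0, -1.0]]
force: [-0.3, 0.0, -2.5]
opening: 0.0138
gripper_force: 40.0
```

```bash
python3 - <<'E'
from h import *
plan([.518,-.349,.20],20.75,3)
E
```

```text
at [ 516.6 -325.1  201.9] tilt [-0.01  0.06] yaw 20.77 F [-0.3  0.  -2.5] op 0.0138 t 15.7
ang [[0,0,0.0],[0,0,0.0],[0,0,0.0]] 
off [[-7.6,-2.4,0.6],[-7.6,-2.4,0.7],[-7.6,-2.4,0.6]]
```

```bash
python3 - <<'E'
from h import *
out=[]
o=robot.get_obs(); R=np.array(o["tool_rot"]); p=np.array(o["eef_pos"])
for n in("top","side"):
    im,d=robot.get_image(n); W=cloud(n,d); print(n,"C",(-cam(n)[3].T@cam(n)[4]).round(2))
    u,v=proj(n,p-[0,0,.04]); u=min(max(u,80),560); v=max(v,80); out.append(cv2.resize(im[v-80:v+80,u-80:u+80],(400,400),interpolation=cv2.INTER_CUBIC))
    L=(W-p)@R*1e3   # tool coords mm ; z down
    for nm,a,b in(("collar",11,17.5),("blade",22,66),("tip",70,79)):
        m=(L[...,2]>a)&(L[...,2]<b)&(abs(L[...,0])<32)&(abs(L[...,1])<20)
        if m.sum()>8: print(nm,m.sum(),"x",np.percentile(L[m][:,0],[0,2,98,100]).round(1),"y",np.percentile(L[m][:,1],[0,2,98,100]).round(1),"z",np.percentile(L[m][:,2],[0,100]).round(1))
    for q in("wide_osteotome","blade_tip"):
        for r in robot.pinpoint(q,n)[:2]: print(q,round(r["conf"],2),np.round(r["point"],4),((np.array(r["point"])-p)@R*1e3).round(1))
save("held",np.hstack(out))
E
```

```text
top C [0.47 0.02 0.79]
collar 105 x [ 2.9  4.4 21.5 21.8] y [-11.2 -10.7   8.7   8.9] z [11.  17.4]
blade 46 x [-0.6  2.5 11.6 12.2] y [-4.3 -4.2  1.9  1.9] z [38.4 65. ]
wide_osteotome 0.95 [ 0.5154 -0.3275  0.1874] [-1.8 -2.  14.5]
wide_osteotome 0.16 [ 0.4786 -0.276   0.0727] [ 59.2 -18.2 129.3]
blade_tip 0.69 [ 0.5161 -0.3257  0.1184] [-0.5 -0.7 83.5]
side C [0.33 0.48 0.67]
collar 33 x [-8.1 -6.1 21.8 22.2] y [-9.4 -9.1 10.3 10.4] z [11.1 16.9]
blade 77 x [-13.2 -12.5  12.8  13.6] y [-3.1 -2.6  3.3  3.4] z [23.9 65.7]
wide_osteotome 0.59 [ 0.514  -0.3242  0.1841] [ 1.7 -2.1 17.8]
blade_tip 0.85 [ 0.5156 -0.3293  0.1219] [-3.7 -2.5 80. ]
```

View pics/held.png

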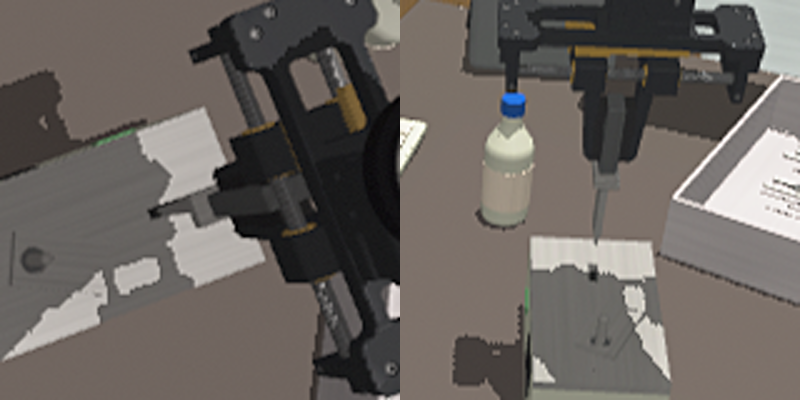

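The osteotome hangs straight; relative to the TCP its axis is off about 0 mm along tool x, and the cameras' biases along tool y are about -1.1 mm (top) and +0.5 mm (side). I'll refine the slot with subpixel profiles from the unshadowed first pictures.

```bash
python3 - <<'E'
from h import *
c0=np.array([.5185,-.3485]); ya=np.radians(20.75); ex=np.array([np.cos(ya),np.sin(ya)]); ey=np.array([-ex[1],ex[0]])
for n,zt in(("top",.0745),("side",.075)):
    im=np.load("/tmp/"+n+".npz")["im"]; g=im.mean(-1).astype(np.float32)
    f,cx,cy,R,t=cam(n); s=np.arange(-24,24.01,.5)
    X,Y=np.meshgrid(s,s)  # X along ex, Y along ey (mm)
    P=np.concatenate([c0+ (X[...,None]*ex+Y[...,None]*ey)/1e3, np.full(X.shape+(1,),zt)],-1)
    q=P@R.T+t; mu=(f*q[...,0]/q[...,2]+cx).astype(np.float32); mv=(f*q[...,1]/q[...,2]+cy).astype(np.float32)
    w=cv2.remap(g,mu,mv,cv2.INTER_LINEAR)
    px=w[abs(s)<6].mean(0); py=w[:,abs(s)<1.5].mean(1)
    print(n,"x",list(zip(s[28:69:2].tolist(),px[28:69:2].astype(int).tolist())))
    print("y",list(zip(s[12:86:3].tolist(),py[12:86:3].astype(int).tolist())))
    # total darkness centroid (intensity weighted)
    D=np.clip(np.median(w)-w,0,None); D[D<25]=0; print("centroid",(D*X).sum()/D.sum(),(D*Y).sum()/D.sum(),"area",D.sum()*.25/np.median(w))
E
```

```text
top x [(-10.0, 181), (-9.0, 181), (-8.0, 182), (-7.0, 183), (-6.0, 179), (-5.0, 162), (-4.0, 125), (-3.0, 76), (-2.0, 34), (-1.0, 16), (0.0, 17), (1.0, 15), (2.0, 16), (3.0, 51), (4.0, 114), (5.0, 160), (6.0, 179), (7.0, 183), (8.0, 181), (9.0, 180), (10.0, 179)]
y [(-18.0, 178), (-16.5, 181), (-15.0, 169), (-13.5, 131), (-12.0, 86), (-10.5, 70), (-9.0, 44), (-7.5, 20), (-6.0, 13), (-4.5, 13), (-3.0, 12), (-1.5, 13), (0.0, 16), (1.5, 18), (3.0, 20), (4.5, 21), (6.0, 19), (7.5, 20), (9.0, 18), (10.5, 12), (12.0, 51), (13.5, 158), (15.0, 181), (16.5, 179), (18.0, 177)]
centroid 0.12782186912541968 0.3299221654054143 area 161.34753
side x [(-10.0, 211), (-9.0, 212), (-8.0, 214), (-7.0, 216), (-6.0, 211), (-5.0, 200), (-4.0, 170), (-3.0, 105), (-2.0, 49), (-1.0, 42), (0.0, 36), (1.0, 40), (2.0, 46), (3.0, 75), (4.0, 114), (5.0, 154), (6.0, 194), (7.0, 222), (8.0, 216), (9.0, 212), (10.0, 210)]
y [(-18.0, 207), (-16.5, 192), (-15.0, 176), (-13.5, 150), (-12.0, 123), (-10.5, 105), (-9.0, 101), (-7.5, 96), (-6.0, 85), (-4.5, 72), (-3.0, 58), (-1.5, 40), (0.0, 23), (1.5, 22), (3.0, 23), (4.5, 21), (6.0, 17), (7.5, 13), (9.0, 66), (10.5, 118), (12.0, 159), (13.5, 187), (15.0, 212), (16.5, 212), (18.0, 212)]
centroid 0.4395793992751883 -0.12773214877975853 area 138.94391
```

Request:
step_arm(angular=[[0,0,0],[0,0,0],[0,0,0],[0,0,0],[0,0,0],[0,0,0],[0,0,0],[0,0,0]], offset=[[-8,-2,0],[-10,-2.5,5],[-4.9,-1.4,10],[0,0,10],[0,0,8],[0,0,3],[0,0,0],[0,0,0]], gripper=[1,1,1,1,1,1,1,1])

```text
clock: 16.8
eef_pos: [0.5191, -0.3501, 0.1664]
tool_rot: [[-0.354, 0.935, 0.0], [0.935, 0.354, -0.0], [-0.0, 0.0, -1.0]]
force: [-0.1, -0.1, -1.6]
opening: 0.0138
gripper_force: 40.0
```

```bash
python3 - <<'E'
from h import *
plan([.5191,-.3486,.12],20.75,3)
out=[]
o=robot.get_obs(); R=np.array(o["tool_rot"]); p=np.array(o["eef_pos"])
for n in("top","side"):
    im,d=robot.get_image(n); W=cloud(n,d); L=(W-p)@R*1e3
    u,v=proj(n,[.519,-.349,.09]); u=min(max(u,40),600); out.append(cv2.resize(im[v-40:v+40,u-40:u+40],(400,400),interpolation=cv2.INTER_CUBIC))
    for nm,a,b in(("blade",22,66),("lowblade",50,66),("tip",72,79)):
        m=(L[...,2]>a)&(L[...,2]<b)&(abs(L[...,0])<20)&(abs(L[...,1])<12)
        if m.sum()>8: print(n,nm,m.sum(),"x",np.percentile(L[m][:,0],[0,2,98,100]).round(1),"y",np.percentile(L[m][:,1],[0,2,98,100]).round(1))
save("align",np.hstack(out))
E
```

```text
at [ 519.1 -350.1  166.4] tilt [ 0.02 -0.  ] yaw 20.7 F [-0.1 -0.1 -1.6] op 0.0138 t 16.8
ang [[0,0,-0.0],[0,0,-0.001],[0,0,0.0]] 
off [[0.5,0.2,15.5],[0.4,0.2,15.4],[0.5,0.1,15.5]]
top blade 43 x [-2.6  1.  11.3 11.5] y [-4.1 -4.   1.9  2. ]
top lowblade 26 x [-2.6 -0.5 11.1 11.1] y [-4.1 -4.1  1.8  1.9]
side blade 70 x [-10.7 -10.5  13.4  14.4] y [-2.8 -2.6  3.5  3.8]
side lowblade 28 x [-10.7 -10.4  12.   12.7] y [-2.8 -2.8  3.6  3.8]
```

View pics/align.png

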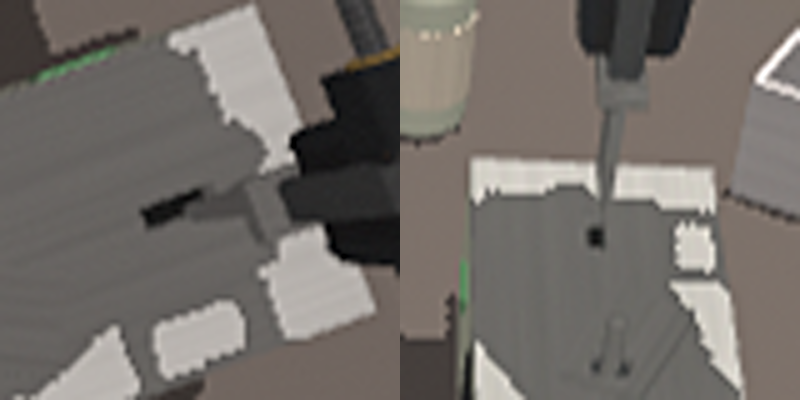

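Request:
step_arm(angular=[[0,0,0],[0,0,0],[0,0,0],[0,0,0],[0,0,0],[0,0,0]], offset=[[1.5,0.7,3],[0,0,6],[0,0,4],[0,0,4],[0,0,3],[0,0,0]], gripper=[1,1,1,1,1,1])

```text
clock: 17.5
eef_pos: [0.5187, -0.3484, 0.1456]
tool_rot: [[-0.353, 0.936, -0.001], [0.936, 0.353, 0.0], [0.001, -0.001, -1.0]]
force: [-0.1, 0.4, -2.3]
opening: 0.0143
gripper_force: 40.0
```

Request:
step_arm(angular=[[0,0,0],[0,0,0],[0,0,0]], offset=[[0,0,2],[0,0,2],[0,0,0]], gripper=[1,1,1])

```text
clock: 17.8
eef_pos: [0.5189, -0.3484, 0.142]
tool_rot: [[-0.353, 0.936, -0.0], [0.936, 0.353, 0.0], [0.0, -0.0, -1.0]]
force: [-0.2, -0.7, -2.4]
opening: 0.0139
gripper_force: 40.0
```

Request:
step_arm(angular=[[0,0,0],[0,0,0],[0,0,0],[0,0,0],[0,0,0]], offset=[[0,0,2],[0,0,2],[0,0,2],[0,0,2],[0,0,0]], gripper=[1,1,1,1,1])

```text
clock: 18.3
eef_pos: [0.5188, -0.3485, 0.1339]
tool_rot: [[-0.353, 0.936, -0.0], [0.936, 0.353, 0.0], [0.0, -0.0, -1.0]]
force: [0.0, -0.4, -2.3]
opening: 0.0139
gripper_force: 40.0
```

Request:
step_arm(angular=[[0,0,0],[0,0,0],[0,0,0],[0,0,0],[0,0,0],[0,0,0],[0,0,0],[0,0,0],[0,0,0],[0,0,0]], offset=[[0,0,3],[0,0,4],[0,0,4],[0,0,4],[0,0,4],[0,0,1.6],[0,0,0],[0,0,0],[0,0,0],[0,0,0]], gripper=[1,1,1,1,1,1,1,1,1,1])

```text
clock: 19.3
eef_pos: [0.519, -0.3486, 0.1138]
tool_rot: [[-0.353, 0.936, 0.0], [0.936, 0.353, -0.0], [-0.0, 0.0, -1.0]]
force: [0.8, 0.2, -2.5]
opening: 0.0139
gripper_force: 40.0
```

```bash
python3 - <<'E'
from h import *
out=[]
o=robot.get_obs(); R=np.array(o["tool_rot"]); p=np.array(o["eef_pos"]); print(p,o["force"],o["torque"],o["clock"],np.abs(o["joint_velocities"]).max())
for n in("top","side"):
    im,d=robot.get_image(n); W=cloud(n,d); L=(W-p)@R*1e3
    u,v=proj(n,[.505,-.31,.09]); u=min(max(u,65),575); out.append(cv2.resize(im[v-65:v+65,u-65:u+65],(400,400),interpolation=cv2.INTER_CUBIC))
    m=(abs(L[...,0])<21)&(abs(L[...,1])<9.5)&(L[...,2]>5)&(L[...,2]<16); print(n,"collar top offset",m.sum(),np.median(L[m][:,2]))
    z=W[...,2]; m=(abs(z-.0815)<.003)&(np.hypot(W[...,0]-.481,W[...,1]+.27)<.04); print("tag",m.sum(),np.median(z[m]),W[m].mean(0))
save("final",np.hstack(out))
E
```

```text
[ 0.51901316 -0.34856292  0.11377979] [ 0.83359501  0.20512331 -2.46408984] [0.00058097 0.13954935 0.07722919] 19.3 0.10313883114292573
top collar top offset 101 11.799546516743064
tag 651 0.07997669651171709 [ 0.48036288 -0.27541058  0.08012294]
side collar top offset 45 10.240712592073821
tag 308 0.0810062598204122 [ 0.48053547 -0.27193879  0.08098284]
```

View pics/final.png

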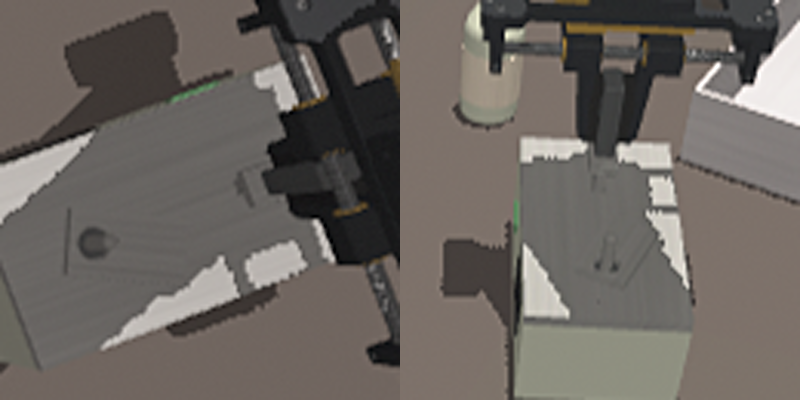

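The picture shows the blade in the slot with the collar about 20 mm above the reader, and the tag still flat around the peg. Handing in.

```bash
python3 -c "
from h import *
print(robot.hand_in())"
```

```text
the job is handed in; nothing more can be done
None
```

I handed the job in at about 19 s: the tag hangs flat on the reader's peg, released. The wide osteotome is gripped upright and still in the slot, with about 40 mm of blade inside and its collar about 20 mm clear of the reader. I left the narrow one in the rack, and the hand-in call returned no verdict.

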